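# Set the labeller's fader and snap its guard cover on

## Robot

A 6-joint arm with a two-finger parallel gripper is mounted at the origin on the work surface. World frame = base frame: x ahead of the robot, y to its left, z up, the work surface at z = 0. Lengths are in m, angles in rad, forces in N, time in s.
With the tool pointing down it reaches from about 0.35 to 0.85 m from the base axis. Payload 8.1 kg.
Tool frame: the origin (TCP) lies at the very end of the fingers, on their centre line; the grasp point (between the pads) lies 19 mm behind it (grasp_offset is the distance from the TCP to the grasp point, in m); z points along the fingers, y is the direction in which the jaws open and shut (so a half turn about z gives the same grasp; the last joint's range is limited). The gripper opens to 93 mm and grips with 3 to 60 N. Pads are 15 mm wide; open, the fingers measure 128 mm over their backs; the gripper's body (75 mm by 188 mm) begins 65 mm behind the grasp point.
Start: joints at [1.186, 0.13, 1.488, -0, 1.523, -0.085], TCP at [0.177, 0.573, 0.219] pointing down, gripper open.
Joint ranges: [-2.96, 2.96], [-0.89, 2.26], [0.02, 2.5], [-1.34, 4.48], [0, 2.73], [-2.66, 2.66]. Speed limits (rad/s): [2.39, 2.39, 2.79, 3.14, 3.14, 3.14].

## Interface

Orientations are given as a rotation vector (axis times angle).
In Python, from plant import read_state, read_camera, close_job, search_frame, masks_of, grasp_offset gives the robot as it stands.
- The arm moves only by the tool drive_tool, never from a script. Its argument "plan" is a list of rows, each an object with "claw": the closure, from 0 (fully open) to 1 (shut); "linear": the shift along the tool's x, y, z in cm, a list of three; "angular": the turn, a rotation vector about the tool's x, y, z in degrees, a list of three. In form: [{"claw": claw, "linear": [tx, ty, tz], "angular": [ax, ay, az]}, ...]. A call has 1 to 12 rows; each row shifts and turns the commanded pose from where the row before left it, along the tool's axes as they then stand; what a row does not reach is not made up. A row lasts 1/8 s, in which the tool goes at most 62.5 mm and 10.7 degrees, less where a joint would pass 70% of its speed; a pose out of reach is approached as far as the arm can. A call is refused whole if a number of a shift passes 6.25 or a number of a turn 10.7, either way. A call with a gripper value outside its range is refused whole. The fingers move at their own pace and stop on an object; "newtons" is the grip in N (left out, the last holds). Time passes only in rows, so rows that do not move let the fingers close. It gives the time, the measured TCP pose, the force and the opening at its end, in the units of the state.
- read_state(): the state, without advancing time (a new reading comes with each control period).
- read_camera(name): name is "scene" or "side" or "wrist"; returns a dict with "pixels" (480x640x3 uint8, red, green, blue), "K" (3x3 intrinsics, pixels), "xyz" and "attitude" of the camera in the world. Camera axes: x right, y up, looking along -z (the intrinsics and any distortion apply to the point x, -y, -z); pixel columns grow to the right and rows downward; lengths in m; the calibration is good to about 2 mm. The wrist camera is an equidistant fisheye: a pixel r from the principal point sees the ray r / f radians off the axis. A picture is of the moment at which its call begins. There is no depth.
- close_job(): hands the job in, once; it reports no verdict.
Trained networks look in a picture, given as the dict that the camera call returned (one of the last four; its "shot" number tells which), for a name from the list of things; names that differ only in an ending like _2 or _b are one class to them, and where a whole thing is asked for, a point or a joint stands for the part that bears it (a point fixed in the world has none). Each returns a list of dicts, best first, with "p" (0 to 1); they miss things now and then, are a little off and sometimes report something else, mostly with a low value. They report only what shows in the picture. A call takes as long as a camera call.
- search_frame(picture, label): "at" ([x, y, z] in m, in world coordinates, good to about 4 mm: the middle of the surface that is visible of it).
- masks_of(picture, label): "mask" (480x640 bool, what is visible of it).
The state is a dict: "t": time; "q": joint angles; "dq": joint speeds; "joint_torque": joint torques, N m; "tool_pos": TCP position; "orientation": TCP orientation; "force": force on the tool from outside, world axes, zero at the start; "wrist_torque": the same for the moment, N m; "opening": finger opening in m.
Only numpy, scipy, OpenCV 4.12 (cv2) and the standard library are available. Lean on these libraries where they do the work, as an engineer would, in place of code of your own. Each camera call takes 0.05 s, during which the arm holds its last target.

## Task

On the labeller's control box, slide the fader until its grip is level with the little set pointer beside the track. Then take the guard cover from the bench, fit it over the fader and press it down until it snaps fully home on the box, without shifting the fader. Do not let go: finish while still holding the cover pressed down firmly (about 10 N, a kilo's weight), and leave the tins and everything else on the bench where they stand.

Things in the scene. Friction and masses are not known exactly. Their poses are not given: they have to be found in the camera images.
- box: Grey control box fixed to the bench, 130 (its x) x 190 (its y) x 45 mm high, yawed; origin at the centre of its underside. On its flat top (deck) a black plateau is centred, 46 (x) x 116 (y) x 24 mm high, upper 6 mm bevelled by 3 mm. Two sprung steel rollers on each long side of the plateau (y = -32, +32 mm, 11 mm above the deck) stick out 4.5 mm: the snap catches.
- box_seat (a point): Centre of the deck (45 mm above the bench, below the middle of the plateau), axes as the box. The cover fitted home has its lower edge on the deck, centred here, long side along the box's y, either way round.
- fader (a joint): Fader position along the box's +y in m: 0 at the -y end of its 80 mm track, 0.08 at the +y end, 0.04 at the middle of the box. It starts near 0, stays where it is left, and takes about 2 to 3 N to move.
- fader_top (a point): Centre of the top of the fader's grey grip, a block 22 mm (box x) by 12 mm (box y, along the track) by 26 mm tall standing on the plateau, on the box's centre line; its top is 95.5 mm above the bench.
- pointer_tip (a point): Tip of the set pointer, a flat aluminium arrow 10 mm wide, 2 mm thick, fixed on the plateau 12 mm to the +x side of the track's centre line; axes as the box. The fader is level with it when the centre line of its grip (fine line across its top) is at the same box y as this tip. Its place varies, always towards +y of the fader's start.
- cover_mid (a point): Middle of the loose white plastic guard cover (0.1 to 0.16 kg), 39.5 mm above its lower edge, z up, y its long side. A box open below, 62 (x) x 132 (y) mm, 57 mm tall to its flat top. Its mouth is 50 x 120 mm (2 mm play on each side of the plateau) with a 5 mm high inward lip; inside it clears the fader. Home, this point is 39.5 mm above box_seat.
- cover_rib (a point): Middle of the cover's rib handle, centred on its flat top: 12 mm thick (cover x), 60 mm long (cover y), 22 mm high; this point is 68 mm above the cover's lower edge, 11 mm above the flat top. Made to be pinched across its thickness from above.
- cover_foot (a point): Centre of the cover's open mouth, level with its lower edge. Its lip meets the catches about 16 mm above box_seat; pressing on, the force climbs to 12 to 17 N at about 13 mm, then suddenly drops; below about 5 mm the catches even draw the cover down, home onto the rigid deck, this point at box_seat. It then stays home by itself.

How it is judged:
On the way, in this order (a step that is already met when the one before it is completed fails the run):
1. the fader's grip has been slid level with the set pointer (within 4 mm) while the cover is still off the box (y of fader_top in the frame of pointer_tip between -0.004 and 0.004 m and horizontal distance between cover_mid and box_seat above 0.05 m and velocity of joint fader between -0.01 and 0.01 m/s), for 0.2 s.
2. the cover is snapped home over the fader (z of cover_mid in the frame of box_seat below 0.0425 m and horizontal distance between cover_mid and box_seat below 0.005 m and angle between the y axis of cover_mid and the y axis of box_seat, either way round below 0.1 rad), for 0.2 s.
At the end, for the whole second after the job is handed in: Fader level with the pointer within 5 mm; cover snapped home (lower edge within 3 mm of the deck, centred within 5 mm, upright within 3 degrees, aligned with the box within 6 degrees); through the last second the fingers press it against the box with over 5 N (all of step 2 and y of fader_top in the frame of pointer_tip between -0.005 and 0.005 m and z of cover_mid in the frame of box_seat above 0.036 m and angle between cover_mid's own z axis and vertical below 0.05 rad and contact force between cover and box above 5 N and contact force between the fingers and cover above 3 N); the arm keeps its last pose, push and grip.
It fails at once if a tin, the label roll or the pen cup is moved by more than 30 mm (distance of any of tin_near, tin_mid, tin_low, tin_top, tin_scale, label_roll, pen_cup from where it was at the start of the episode above 0.03 m).
It also fails if it takes over 54 s, if anything falls off the work surface, if the arm or the gripper's body presses on something with over 40 N, if the wrist force passes 120 N, or if a joint passes its speed limit or range.

## Working session

There is one attempt and no reset: what is moved stays moved. The work goes in short steps, Python scripts to look and compute and a tool call to move; the robot and the scene stay as the last step left them, time stands still between calls to the robot, and variables do not carry over. Pictures are saved under pics/ and viewed, and the job is handed in when it is done.

Besides the shell and the picture viewer there is one more tool, called after "Call:" by a JSON object that holds its "api" and its "payload". drive_tool: Moves the arm, as the interface text tells. Its arguments: {"type":"object","properties":{"plan":{"type":"array"},"newtons":{"type":"number"}},"required":["plan"]}

```bash
mkdir -p pics; ls; cat > h.py <<'E'
import numpy as np, cv2
from scipy.spatial.transform import Rotation as R
from plant import *
def cam(name,fn=None):
    p=read_camera(name)
    if fn: cv2.imwrite('pics/'+fn,cv2.cvtColor(p['pixels'],cv2.COLOR_RGB2BGR))
    return p
E
python3 - <<'E'
from h import *
s=read_state(); print(s)
for n in ['scene','side','wrist']:
    p=cam(n,n+'0.png'); print(n,p['K'],p['xyz'],p['attitude'],[k for k in p])
    for l in ['box','fader_top','pointer_tip','cover_mid','cover_rib']:
        try: print(l,[(np.round(d['at'],3),round(d['p'],2)) for d in search_frame(p,l)[:3]])
        except Exception as e: print(l,e)
E
```

```text
pics
{'t': 0.0, 'q': array([ 1.18559219e+00,  1.31118310e-01,  1.48928395e+00, -3.47915220e-05,
        1.52296683e+00, -8.54018195e-02]), 'dq': array([-1.54577669e-04,  6.62957017e-04, -1.40868187e-03, -3.11155207e-05,
       -7.57613865e-04, -4.14049494e-04]), 'joint_torque': array([-3.51464856e-03, -5.59805775e+01, -4.91779375e+01,  7.64397718e-02,
        3.46838334e-02, -1.14540508e-04]), 'tool_pos': array([0.17698024, 0.57271931, 0.21761046]), 'orientation': array([-4.69107096e-01, -3.10598547e+00,  2.72592222e-03]), 'force': array([ 1.17168017, -0.25214859, -0.58680873]), 'wrist_torque': array([ 0.01607733, -0.00374192,  0.02460234]), 'opening': 0.09294820720003111}
scene [[567.27453426   0.         329.37168863]
 [  0.         567.27453426 243.35465283]
 [  0.           0.           1.        ]] [ 0.84107284 -0.40541067  0.83612559] [0.57342882 0.16461392 0.60134875] ['pixels', 'K', 'xyz', 'attitude', 'shot']
box [(array([0.555, 0.17 , 0.047]), 0.8)]
fader_top [(array([0.557, 0.17 , 0.088]), 0.59)]
pointer_tip []
cover_mid [(array([ 0.521, -0.192,  0.06 ]), 0.72), (array([0.5
[... 184 characters left out ...]
4285332 241.63312572]
 [  0.           0.           1.        ]] [0.27973892 0.44861507 0.5428214 ] [ 0.29080037 -1.08738722 -2.39951942] ['pixels', 'K', 'xyz', 'attitude', 'shot']
box [(array([0.527, 0.231, 0.042]), 0.94)]
fader_top [(array([0.548, 0.174, 0.084]), 0.8)]
pointer_tip []
cover_mid [(array([ 0.498, -0.145,  0.056]), 0.73)]
cover_rib [(array([ 0.499, -0.146,  0.058]), 0.56)]
wrist [[371.64829954   0.         316.35308217]
 [  0.         371.64829954 242.74816911]
 [  0.           0.           1.        ]] [0.11135283 0.59308038 0.38349066] [-0.21571957 -0.15878203  1.26410728] ['pixels', 'K', 'xyz', 'attitude', 'shot']
box []
fader_top []
pointer_tip []
cover_mid []
cover_rib []
```

View pics/scene0.png

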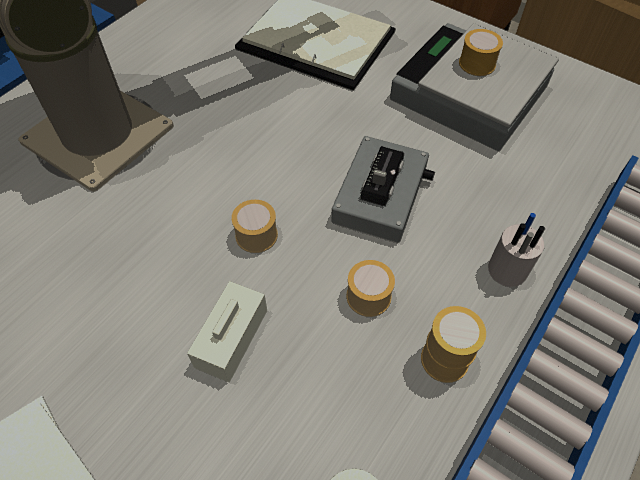

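View pics/side0.png

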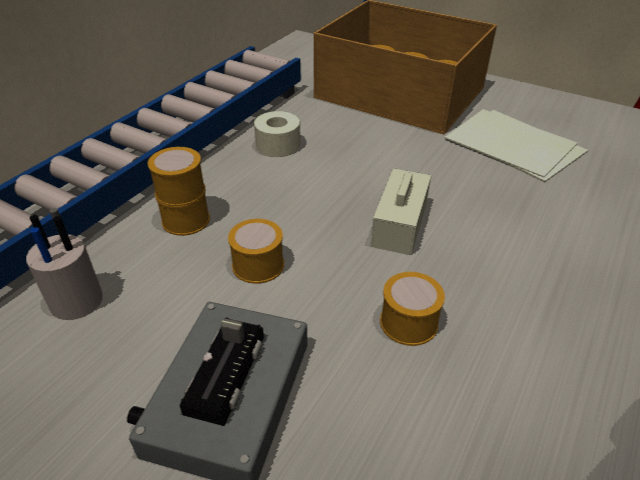

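View pics/wrist0.png

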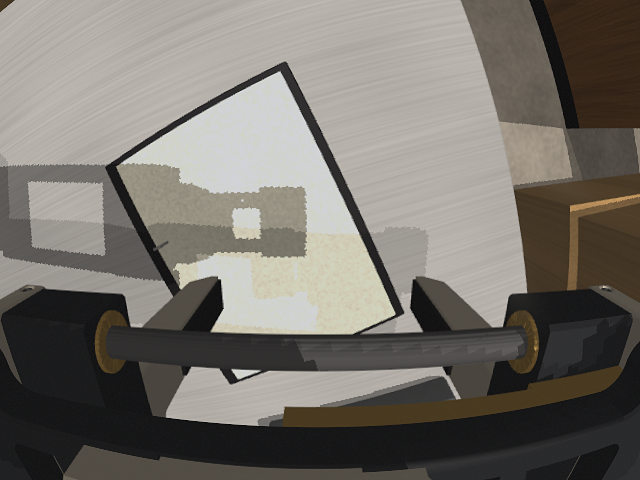

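```bash
python3 - <<'E'
import cv2
a=cv2.imread('pics/side0.png')[290:480,120:320]; cv2.imwrite('pics/side0z.png',cv2.resize(a,None,fx=4,fy=3.1578947*1.2667/1,interpolation=2)[:600*2] if 0 else cv2.resize(a,None,fx=3.1,fy=3.1,interpolation=cv2.INTER_CUBIC))
a=cv2.imread('pics/scene0.png')[125:245,320:450]; cv2.imwrite('pics/scene0z.png',cv2.resize(a,None,fx=5,fy=5,interpolation=cv2.INTER_CUBIC))
E
```

```text
(no output)
```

View pics/side0z.png

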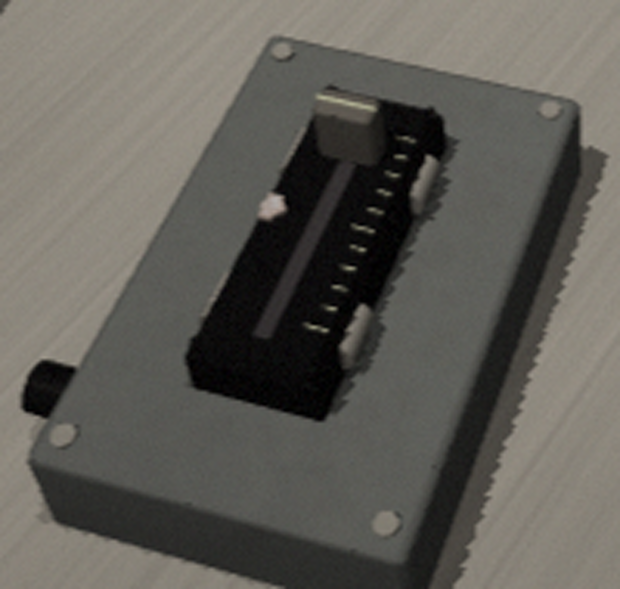

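View pics/scene0z.png

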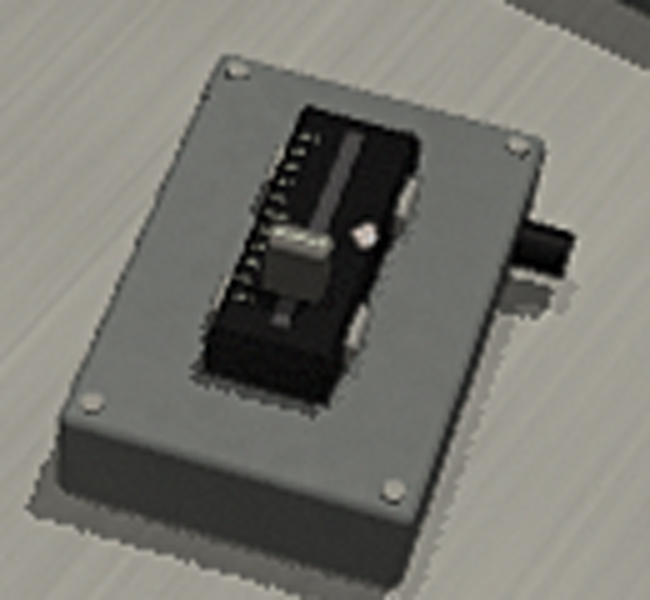

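```bash
cat >> h.py <<'E'
from scipy.optimize import least_squares
class C:
    def __init__(s,p,fish=False):
        s.K=np.array(p['K']);s.t=np.array(p['xyz']);s.R=R.from_rotvec(p['attitude']).as_matrix();s.fish=fish
    def proj(s,P):
        c=(np.atleast_2d(P)-s.t)@s.R*np.array([1,-1,-1])
        if s.fish:
            r=np.hypot(c[:,0],c[:,1]);th=np.arctan2(r,c[:,2]);k=th/np.maximum(r,1e-9)
            u=c[:,:2]*k[:,None]
        else: u=c[:,:2]/c[:,2:]
        return u*s.K[0,0]+s.K[:2,2]
    def ray(s,uv):
        u=(np.array(uv,float)-s.K[:2,2])/s.K[0,0]
        if s.fish:
            th=np.hypot(*u);d=np.array([*(u*np.sin(th)/max(th,1e-9)),np.cos(th)])
        else: d=np.array([*u,1.])
        return s.R@(d*np.array([1,-1,-1]))
    def atz(s,uv,z):
        d=s.ray(uv);return s.t+d*(z-s.t[2])/d[2]
def w(pose,P):
    x,y,a=pose;P=np.atleast_2d(P);c,s=np.cos(a),np.sin(a)
    return np.c_[x+c*P[:,0]-s*P[:,1],y+s*P[:,0]+c*P[:,1],P[:,2]]
def fit(obs,x0):  # obs: list (C, pts3 local, pix)
    f=lambda q:np.concatenate([(c.proj(w(q,P))-u).ravel() for c,P,u in obs])
    r=least_squares(f,x0,loss='soft_l1');return r.x,np.abs(r.fun).max(),r.fun
def tri(obs):
    f=lambda X:np.concatenate([(c.proj(X)-u).ravel() for c,u in obs])
    r=least_squares(f,[.5,.1,.06]);return r.x,r.fun
E
cat > cams.py <<'E'
from h import *
cs=C(dict(K=[[567.27453426,0,329.37168863],[0,567.27453426,243.35465283],[0,0,1]],xyz=[0.84107284,-0.40541067,0.83612559],attitude=[0.57342882,0.16461392,0.60134875]))
cd=C(dict(K=[[544.54285332,0,321.00835414],[0,544.54285332,241.63312572],[0,0,1]],xyz=[0.27973892,0.44861507,0.5428214],attitude=[0.29080037,-1.08738722,-2.39951942]))
E
python3 - <<'E'
from cams import *
zd=lambda x,y:(120+x/3.1-.34,290+y/3.1-.34); zs=lambda x,y:(320+x/5-.4,125+y/5-.4)
X,Y,Z=.065,.095,.045
P=np.array([[X,-Y,Z],[-X,-Y,Z],[X,Y,Z],[-X,Y,Z]])
ud=np.array([zd(272,38),zd(580,103),zd(33,460),zd(410,565)])
us=np.array([zs(412,524),zs(63,420),zs(543,138),zs(220,57)])
for o in ([(cd,P,ud)],[(cs,P,us)],[(cd,P,ud),(cs,P,us)]):
    q,m,f=fit(o,[.55,.18,0.]); print(np.round(q,4),m,np.round(f,1))
def loc(p): 
    d=np.array(p)-[q[0],q[1],0];c,s=np.cos(q[2]),np.sin(q[2]);return np.round([c*d[0]+s*d[1],-s*d[0]+c*d[1],p[2]],4)
print('pointer', [loc(c.atz(u,.0710)) for c,u in((cd,zd(270,207)),(cs,zs(366,236)))],tri([(cd,zd(270,207)),(cs,zs(366,236))]))
# fader top line: side top face centre ~ (347,98)?, scene (302,236)
print('fader',[loc(c.atz(u,.0955)) for c,u in((cd,zd(347,99)),(cs,zs(302,238)))])
E
```

```text
[0.5426 0.2005 0.2746] 3.0371415299213425 [-0.2 -2.2  1.8 -1.6 -3.   0.3  0.4  0.6]
[0.5451 0.202  0.2779] 1.4764916515921982 [ 0.6  0.3 -1.5  0.3  0.9 -0.1 -0.4 -1.3]
[0.5435 0.2008 0.2776] 3.818693015373924 [-1.3 -2.2  0.8 -1.9 -3.8  0.5 -0.2  0.4 -0.5  0.3 -2.6  0.3 -0.2 -0.1
 -1.4 -1.3]
pointer [array([0.0181, 0.0008, 0.071 ]), array([0.0192, 0.0024, 0.071 ])] (array([0.56073533, 0.2071037 , 0.07162183]), array([-0.37331922, -0.0283871 , -0.63215086,  0.06581205]))
fader [array([ 0.0006, -0.0319,  0.0955]), array([ 0.002 , -0.0274,  0.0955])]
```

```bash
python3 - <<'E'
import cv2
a=cv2.imread('pics/side0.png')[160:260,360:445]; cv2.imwrite('pics/side0c.png',cv2.resize(a,None,fx=6,fy=6,interpolation=cv2.INTER_CUBIC))
a=cv2.imread('pics/scene0.png')[275:390,180:275]; cv2.imwrite('pics/scene0c.png',cv2.resize(a,None,fx=5,fy=5,interpolation=cv2.INTER_CUBIC))
E
```

```text
(no output)
```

View pics/side0c.png

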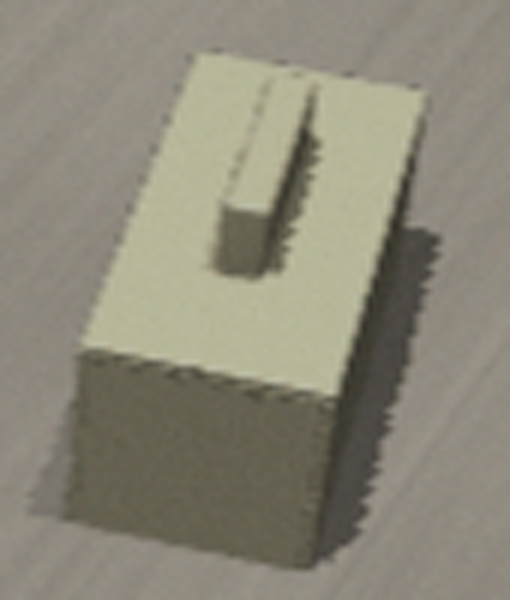

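View pics/scene0c.png

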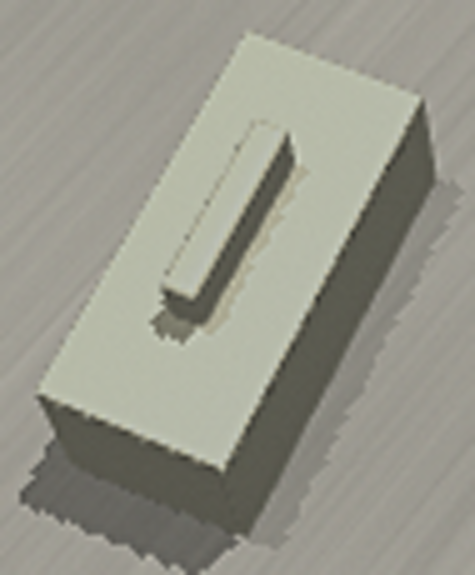

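```bash
python3 - <<'E'
from cams import *
zd=lambda a:np.array([(360+x/6-.42,160+y/6-.42) for x,y in a]); zs=lambda a:np.array([(180+x/5-.4,275+y/5-.4) for x,y in a])
X,Y,Z=.031,.066,.057
Pd=np.array([[X,-Y,Z],[-X,-Y,Z],[-X,Y,Z],[X,Y,Z],[-X,Y,0],[X,Y,0]])
ud=zd([(197,52),(428,90),(337,397),(82,347),(312,570),(67,520)])
Ps=np.array([[-X,Y,Z],[X,Y,Z],[X,-Y,Z],[-X,-Y,Z],[X,-Y,0],[X,Y,0]])
us=zs([(250,32),(423,98),(222,470),(38,397),(242,537),(437,183)])
for o in ([(cd,Pd,ud)],[(cs,Ps,us)],[(cd,Pd,ud),(cs,Ps,us)]):
    q,m,f=fit(o,[.51,-.17,0.]); print(np.round(q,4),m,np.round(f,1))
s=read_state();print(R.from_rotvec(s['orientation']).as_matrix().round(3))
# tin positions
p=read_camera('scene')
for l in ['tin_near','tin_mid','tin_low','label_roll','pen_cup']:
    print(l,[(np.round(d['at'],3),round(d['p'],2)) for d in search_frame(p,l)[:6]])
E
```

```text
[ 0.5083 -0.183   0.231 ] 0.784060421431775 [-0.1 -0.5  0.1 -0.   0.5 -0.3 -0.1 -0.5 -0.1  0.8 -0.3  0.4]
[ 0.5102 -0.182   0.2225] 1.108602886007077 [-0.5 -0.3  0.3  0.  -0.1  0.4 -1.1 -0.8  1.1  0.9  0.3 -0.3]
[ 0.509  -0.1826  0.2301] 1.7472982281916813 [-0.6 -0.5 -0.4  0.  -0.1 -0.3 -0.8 -0.5 -0.7  0.8 -0.9  0.4 -1.7 -0.5
 -0.7 -0.4 -0.6  0.2 -1.7 -0.7  0.6  0.7 -0.7 -0.7]
[[-0.955  0.295 -0.   ]
 [ 0.295  0.955  0.   ]
 [ 0.     0.    -1.   ]]Traceback (most recent call last):
  File "<stdin>", line 14, in <module>
ValueError: it knows: box, box_seat, cover_foot, cover_mid, cover_rib, fader, fader_top, pointer_tip
```

```bash
cat >> h.py <<'E'
def plan(tp,yaw,n,claw,rest=0):
    """rows to TCP position tp, tool y axis at angle yaw (deg, mod 180 nearest), pointing down"""
    s=read_state();p=np.array(s['tool_pos']);M=R.from_rotvec(s['orientation'])
    y=np.radians(yaw);Y=np.array([np.cos(y),np.sin(y),0]);Zx=np.array([0,0,-1.]);
    best=min((R.from_matrix(np.c_[np.cross(k*Y,Zx),k*Y,Zx]) for k in(1,-1)),key=lambda T:(M.inv()*T).magnitude())
    rv=(M.inv()*best).as_rotvec();d=(np.array(tp)-p)/n;out=[]
    for i in range(n):
        Mi=M*R.from_rotvec(rv*i/n);l=Mi.inv().apply(d)*100
        out.append('{"claw":%g,"linear":[%s],"angular":[%s]}'%(claw,','.join('%.2f'%v for v in l),','.join('%.2f'%v for v in np.degrees(rv)/n)))
    print('from',p.round(4),'opening',round(s['opening'],4),'F',np.round(s['force'],1),'t',round(s['t'],2));print(',\n'.join(out))
E
python3 -c "
from h import *
plan([.535,.205,.21],105.9,11,0)"
```

```text
from [0.1772 0.5733 0.2186] opening 0.0933 F [-0.2  0.6 -0.4] t 0.95
{"claw":0,"linear":[-4.10,-2.24,0.08],"angular":[0.00,0.00,-3.01]},
{"claw":0,"linear":[-3.97,-2.45,0.08],"angular":[0.00,0.00,-3.01]},
{"claw":0,"linear":[-3.84,-2.65,0.08],"angular":[0.00,0.00,-3.01]},
{"claw":0,"linear":[-3.70,-2.85,0.08],"angular":[0.00,0.00,-3.01]},
{"claw":0,"linear":[-3.54,-3.04,0.08],"angular":[0.00,0.00,-3.01]},
{"claw":0,"linear":[-3.38,-3.22,0.08],"angular":[0.00,0.00,-3.01]},
{"claw":0,"linear":[-3.20,-3.40,0.08],"angular":[0.00,0.00,-3.01]},
{"claw":0,"linear":[-3.02,-3.56,0.08],"angular":[0.00,0.00,-3.01]},
{"claw":0,"linear":[-2.83,-3.71,0.08],"angular":[0.00,0.00,-3.01]},
{"claw":0,"linear":[-2.63,-3.86,0.08],"angular":[0.00,0.00,-3.01]},
{"claw":0,"linear":[-2.42,-3.99,0.08],"angular":[0.00,0.00,-3.01]}
```

Call:
{"api": "drive_tool", "payload": {"plan": [{"claw": 0,"linear": [-4.1,-2.24,0.08],"angular": [0,0,-3]},{"claw": 0,"linear": [-3.97,-2.45,0.08],"angular": [0,0,-3]},{"claw": 0,"linear": [-3.84,-2.65,0.08],"angular": [0,0,-3]},{"claw": 0,"linear": [-3.7,-2.85,0.08],"angular": [0,0,-3]},{"claw": 0,"linear": [-3.54,-3.04,0.08],"angular": [0,0,-3]},{"claw": 0,"linear": [-3.38,-3.22,0.08],"angular": [0,0,-3]},{"claw": 0,"linear": [-3.2,-3.4,0.08],"angular": [0,0,-3]},{"claw": 0,"linear": [-3.02,-3.56,0.08],"angular": [0,0,-3]},{"claw": 0,"linear": [-2.83,-3.71,0.08],"angular": [0,0,-3]},{"claw": 0,"linear": [-2.63,-3.86,0.08],"angular": [0,0,-3]},{"claw": 0,"linear": [-2.42,-3.99,0.08],"angular": [0,0,-3]},{"claw": 0,"linear": [0,0,0],"angular": [0,0,0]}], "newtons": 15}}

```text
t: 2.45
tool_pos: [0.5365, 0.2023, 0.2096]
orientation: [0.427, -3.112, 0.001]
force: [-1.2, 0.0, 0.3]
opening: 0.093
```

```bash
python3 - <<'E'
from h import *
p=cam('wrist','wrist1.png');s=read_state();print(s['tool_pos'],p['xyz'],p['attitude'],s['t'])
for l in ['box','fader_top','pointer_tip']:print(l,[(np.round(d['at'],3),round(d['p'],2)) for d in search_frame(p,l)[:3]])
E
```

```text
[0.53537327 0.20375305 0.2096095 ] [0.4700936  0.18370676 0.37441395] [-0.17562582 -0.22955407  1.83289707] 2.5
box [(array([0.538, 0.206, 0.047]), 0.66)]
fader_top [(array([0.548, 0.172, 0.097]), 0.65)]
pointer_tip [(array([0.558, 0.204, 0.073]), 0.58)]
```

View pics/wrist1.png

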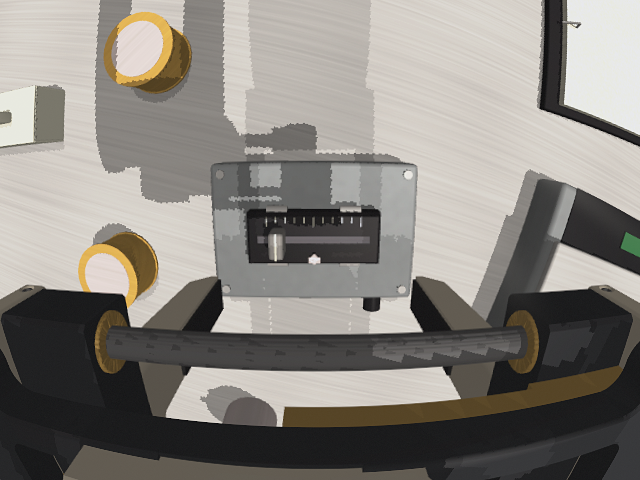

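```bash
python3 - <<'E'
import cv2
a=cv2.imread('pics/wrist1.png')[155:305,205:425]; cv2.imwrite('pics/wrist1z.png',cv2.resize(a,None,fx=3.6,fy=3.6,interpolation=cv2.INTER_CUBIC))
E
```

```text
(no output)
```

View pics/wrist1z.png

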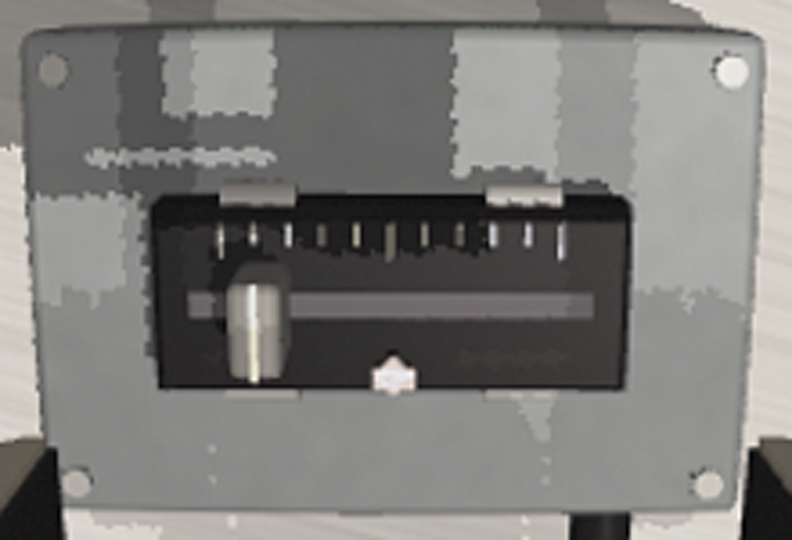

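```bash
python3 - <<'E'
from cams import *
cw=C(dict(K=[[371.64829954,0,316.35308217],[0,371.64829954,242.74816911],[0,0,1]],xyz=[0.4700936,0.18370676,0.37441395],attitude=[-0.17562582,-0.22955407,1.83289707]),True)
z=lambda x,y:np.array((205+x/3.6-.36,155+y/3.6-.36))
us=[z(53,71),z(732,71),z(708,485),z(77,484)]
W=np.array([cw.atz(u,.046) for u in us]);print(W.round(4));c=W.mean(0);print('ctr',c)
v=W[1]+W[2]-W[0]-W[3];print('yaw',np.arctan2(v[1],v[0])-np.pi/2,'spacing',np.linalg.norm(W[1]-W[0]),np.linalg.norm(W[2]-W[3]),np.linalg.norm(W[3]-W[0]))
a=.277
def loc(p):
    d=np.array(p)-c;C_,s=np.cos(a),np.sin(a);return np.round([C_*d[0]+s*d[1],-s*d[0]+C_*d[1],p[2]],4)
print('tip',loc(cw.atz(z(393,357),.071)),'fader line',loc(cw.atz(z(253,331),.0955)),'ticks',loc(cw.atz(z(220,241),.069)),loc(cw.atz(z(390,241),.069)),loc(cw.atz(z(561,241),.069)))
for u in[(160,388),(627,388),(152,200),(632,203)]:print('plat',loc(cw.atz(z(*u),.069)))
for q in[(c[0],c[1],a)]:
  X,Y,Z=.065,.095,.045
  print(cd.proj(w(q,[[X,-Y,Z],[-X,-Y,Z],[X,Y,Z],[-X,Y,Z]])).round(1).tolist(), cs.proj(w(q,[[X,-Y,Z],[-X,-Y,Z],[X,Y,Z],[-X,Y,Z]])).round(1).tolist())
E
```

```text
[[0.5133 0.1047 0.046 ]
 [0.4677 0.2681 0.046 ]
 [0.5735 0.2974 0.046 ]
 [0.619  0.1343 0.046 ]]
ctr [0.54337867 0.20113561 0.046     ]
yaw 0.27207000229094036 spacing 0.169650844793718 0.16931257297836785 0.10983123630642525
tip [0.0119 0.0004 0.071 ] fader line [-0.0011 -0.0296  0.0955] ticks [-0.0158 -0.0399  0.069 ] [-0.0156 -0.0001  0.069 ] [-0.0155  0.0398  0.069 ]
plat [ 0.0202 -0.056   0.069 ]
plat [0.0206 0.0568 0.069 ]
plat [-0.0258 -0.0557  0.069 ]
plat [-0.0246  0.0564  0.069 ]
[[206.1, 299.9], [307.6, 321.3], [126.3, 438.8], [251.6, 472.6]] [[401.4, 229.6], [329.6, 208.7], [428.1, 152.0], [362.3, 134.6]]
```

```bash
python3 -c "
from h import *
plan([.5514,.1726,.0755],105.7,4,0)"
```

```text
from [0.5342 0.2057 0.2098] opening 0.0929 F [0.2 0.4 0.8] t 2.65
{"claw":0,"linear":[-0.19,-0.91,3.36],"angular":[0.01,-0.00,0.04]},
{"claw":0,"linear":[-0.19,-0.91,3.36],"angular":[0.01,-0.00,0.04]},
{"claw":0,"linear":[-0.19,-0.91,3.36],"angular":[0.01,-0.00,0.04]},
{"claw":0,"linear":[-0.19,-0.91,3.36],"angular":[0.01,-0.00,0.04]}
```

Call:
{"api": "drive_tool", "payload": {"plan": [{"claw": 0,"linear": [-0.19,-0.91,3.3],"angular": [0,0,0]},{"claw": 0,"linear": [-0.19,-0.91,3.3],"angular": [0,0,0]},{"claw": 0,"linear": [-0.19,-0.91,3.3],"angular": [0,0,0]},{"claw": 0,"linear": [-0.19,-0.91,1.5],"angular": [0,0,0]},{"claw": 0,"linear": [0,0,0],"angular": [0,0,0]},{"claw": 0,"linear": [0,0,0],"angular": [0,0,0]}]}}

```text
t: 3.4
tool_pos: [0.5529, 0.1725, 0.0976]
orientation: [-0.433, 3.109, 0.001]
force: [0.8, 0.1, 0.1]
opening: 0.093
```

```bash
python3 -c "
from h import *
plan([.5514,.1726,.0755],105.7,2,0)"
```

```text
from [0.5529 0.1725 0.0976] opening 0.093 F [0.8 0.1 0.1] t 3.4
{"claw":0,"linear":[0.08,0.02,1.10],"angular":[0.00,0.07,0.07]},
{"claw":0,"linear":[0.07,0.02,1.10],"angular":[0.00,0.07,0.07]}
```

Call:
{"api": "drive_tool", "payload": {"plan": [{"claw": 0,"linear": [0.07,0.02,1.1],"angular": [0,0,0]},{"claw": 0,"linear": [0.07,0,1.1],"angular": [0,0,0]},{"claw": 1,"linear": [0,0,0],"angular": [0,0,0]},{"claw": 1,"linear": [0,0,0],"angular": [0,0,0]},{"claw": 1,"linear": [0,0,0],"angular": [0,0,0]},{"claw": 1,"linear": [0,0,0],"angular": [0,0,0]},{"claw": 1,"linear": [0,0,0],"angular": [0,0,0]},{"claw": 1,"linear": [0,0,0],"angular": [0,0,0]}], "newtons": 15}}

```text
t: 4.4
tool_pos: [0.5507, 0.1717, 0.0739]
orientation: [-0.432, 3.112, 0.0]
force: [-0.2, 0.3, 0.9]
opening: 0.0375
```

```bash
python3 - <<'E'
from h import *
p=cam('wrist','wrist2.png')
plan([.5434-.0004*.27,.2011+.0004*.963,.0755],105.7,4,1)
E
```

```text
from [0.5507 0.1717 0.0739] opening 0.0337 F [-0.1  0.2  0. ] t 4.45
{"claw":1,"linear":[-0.02,0.77,-0.04],"angular":[-0.00,0.00,0.03]},
{"claw":1,"linear":[-0.02,0.77,-0.04],"angular":[-0.00,0.00,0.03]},
{"claw":1,"linear":[-0.02,0.77,-0.04],"angular":[-0.00,0.00,0.03]},
{"claw":1,"linear":[-0.02,0.77,-0.04],"angular":[-0.00,0.00,0.03]}
```

View pics/wrist2.png

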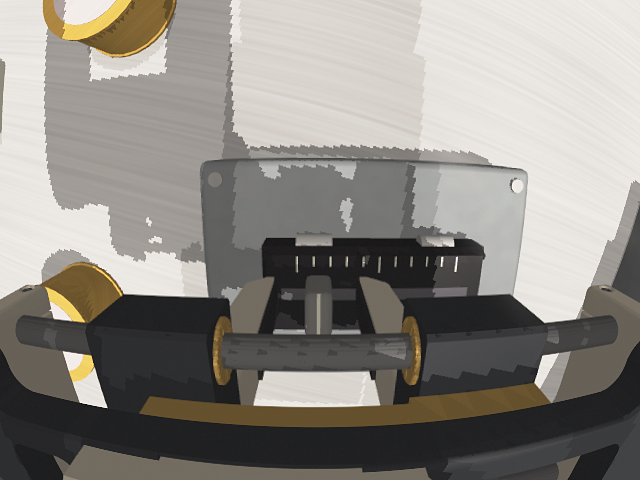

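The fader grip (319, 305) sits centred between the closing jaws; they are still shutting. Continue closing, then slide.

Call:
{"api": "drive_tool", "payload": {"plan": [{"claw": 1,"linear": [0,0,0],"angular": [0,0,0]},{"claw": 1,"linear": [0,0,0],"angular": [0,0,0]},{"claw": 1,"linear": [0,0,0],"angular": [0,0,0]},{"claw": 1,"linear": [0,0,0],"angular": [0,0,0]}]}}

```text
t: 4.95
tool_pos: [0.5506, 0.1717, 0.0738]
orientation: [0.432, -3.112, -0.0]
force: [0.5, 0.9, -0.3]
opening: 0.0117
```

```bash
python3 - <<'E'
from h import *
plan([.5434-.0004*.27,.2011+.0004*.963,.0745],105.7,6,1)
E
```

```text
from [0.5506 0.1717 0.0738] opening 0.0117 F [ 0.5  0.9 -0.3] t 4.95
{"claw":1,"linear":[-0.02,0.51,-0.01],"angular":[0.00,-0.00,0.02]},
{"claw":1,"linear":[-0.02,0.51,-0.01],"angular":[0.00,-0.00,0.02]},
{"claw":1,"linear":[-0.02,0.51,-0.01],"angular":[0.00,-0.00,0.02]},
{"claw":1,"linear":[-0.02,0.51,-0.01],"angular":[0.00,-0.00,0.02]},
{"claw":1,"linear":[-0.02,0.51,-0.01],"angular":[0.00,-0.00,0.02]},
{"claw":1,"linear":[-0.02,0.51,-0.01],"angular":[0.00,-0.00,0.02]}
```

Call:
{"api": "drive_tool", "payload": {"plan": [{"claw": 1,"linear": [-0.02,0.51,0],"angular": [0,0,0]},{"claw": 1,"linear": [-0.02,0.51,0],"angular": [0,0,0]},{"claw": 1,"linear": [-0.02,0.51,0],"angular": [0,0,0]},{"claw": 1,"linear": [-0.02,0.51,0],"angular": [0,0,0]},{"claw": 1,"linear": [-0.02,0.51,0],"angular": [0,0,0]},{"claw": 1,"linear": [-0.02,0.51,0],"angular": [0,0,0]},{"claw": 1,"linear": [0,0,0],"angular": [0,0,0]},{"claw": 1,"linear": [0,0,0],"angular": [0,0,0]}]}}

```text
t: 5.95
tool_pos: [0.5423, 0.2022, 0.0738]
orientation: [0.433, -3.11, -0.001]
force: [-6.4, -2.0, 5.6]
opening: 0.0119
```

```bash
python3 - <<'E'
from h import *
plan([.5434-.0004*.27,.2011+.0004*.963,.0745],105.7,1,1)
E
```

```text
from [0.5423 0.2022 0.0738] opening 0.0119 F [-6.4 -2.   5.6] t 5.95
{"claw":1,"linear":[-0.08,-0.09,-0.07],"angular":[0.05,-0.11,0.16]}
```

Call:
{"api": "drive_tool", "payload": {"plan": [{"claw": 1,"linear": [-0.08,-0.08,0],"angular": [0,0,0]},{"claw": 1,"linear": [0,0,0],"angular": [0,0,0]},{"claw": 0.5,"linear": [0,0,0],"angular": [0,0,0]},{"claw": 0.5,"linear": [0,0,0],"angular": [0,0,0]},{"claw": 0.5,"linear": [0,0,0],"angular": [0,0,0]},{"claw": 0.5,"linear": [0,0,0],"angular": [0,0,0]},{"claw": 0.5,"linear": [0,0,-3],"angular": [0,0,0]},{"claw": 0.5,"linear": [0,0,-5],"angular": [0,0,0]},{"claw": 0.5,"linear": [0,0,-5],"angular": [0,0,0]},{"claw": 0.5,"linear": [0,0,0],"angular": [0,0,0]},{"claw": 0.5,"linear": [0,0,0],"angular": [0,0,0]}]}}

```text
t: 7.32
tool_pos: [0.5444, 0.2008, 0.2034]
orientation: [0.432, -3.112, -0.0]
force: [-0.3, 0.5, -0.3]
opening: 0.0466
```

```bash
python3 - <<'E'
from h import *
p=cam('wrist','wrist3.png');print(p['xyz'].tolist(),p['attitude'].tolist())
a=cv2.imread('pics/wrist3.png')[155:305,205:425]; cv2.imwrite('pics/wrist3z.png',cv2.resize(a,None,fx=3.6,fy=3.6,interpolation=cv2.INTER_CUBIC))
plan([.509,-.1826,.2],13.2,12,0)
E
```

```text
[0.47811459631434655, 0.18190652413353367, 0.3682389587981628] [-0.17468738046760984, -0.23044589398124143, 1.8361528649739982]
from [0.5438 0.2007 0.2023] opening 0.0469 F [-1.8  0.   0. ] t 7.38
{"claw":0,"linear":[1.15,-2.99,0.02],"angular":[0.01,-0.01,-7.28]},
{"claw":0,"linear":[1.52,-2.82,0.02],"angular":[0.01,-0.01,-7.28]},
{"claw":0,"linear":[1.87,-2.61,0.02],"angular":[0.01,-0.01,-7.28]},
{"claw":0,"linear":[2.18,-2.35,0.02],"angular":[0.01,-0.01,-7.28]},
{"claw":0,"linear":[2.46,-2.06,0.02],"angular":[0.01,-0.01,-7.28]},
{"claw":0,"linear":[2.70,-1.73,0.02],"angular":[0.01,-0.01,-7.28]},
{"claw":0,"linear":[2.90,-1.37,0.02],"angular":[0.01,-0.01,-7.28]},
{"claw":0,"linear":[3.05,-0.99,0.02],"angular":[0.01,-0.01,-7.28]},
{"claw":0,"linear":[3.15,-0.60,0.02],"angular":[0.01,-0.01,-7.28]},
{"claw":0,"linear":[3.20,-0.19,0.02],"angular":[0.01,-0.01,-7.28]},
{"claw":0,"linear":[3.20,0.21,0.02],"angular":[0.01,-0.01,-7.28]},
{"claw":0,"linear":[3.15,0.62,0.02],"angular":[0.01,-0.01,-7.28]}
```

View pics/wrist3z.png

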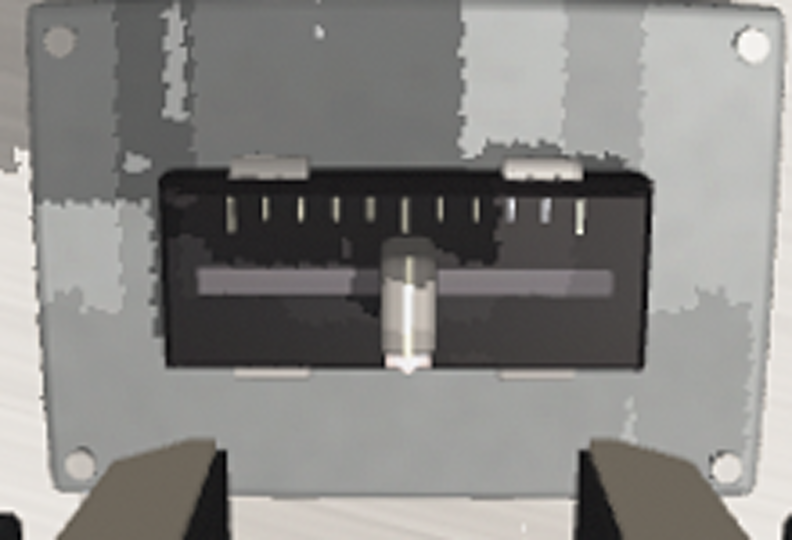

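```bash
python3 - <<'E'
from h import *
print(read_state()['q'].round(3))
cw=C(dict(K=[[371.64829954,0,316.35308217],[0,371.64829954,242.74816911],[0,0,1]],xyz=[0.47811459631434655, 0.18190652413353367, 0.3682389587981628],attitude=[-0.17468738046760984, -0.23044589398124143, 1.8361528649739982]),True)
z=lambda x,y:np.array((205+x/3.6-.36,155+y/3.6-.36))
W=np.array([cw.atz(z(*u),.046) for u in[(59,41),(752,45),(726,467),(80,464)]]);c=W.mean(0);v=W[1]+W[2]-W[0]-W[3];a=np.arctan2(v[1],v[0])-np.pi/2
print(c,a)
def loc(p):
    d=np.array(p)-c;C_,s=np.cos(a),np.sin(a);return np.round([C_*d[0]+s*d[1],-s*d[0]+C_*d[1],p[2]],4)
print('tip',loc(cw.atz(z(408,373),.071)),'line',loc(cw.atz(z(407,318),.0955)))
p=read_camera('scene')
m=cv2.cvtColor(p['pixels'],cv2.COLOR_RGB2BGR);cv2.imwrite('pics/scene3.png',m)
E
```

```text
[ 0.265  0.085  1.566  0.     1.492 -1.582]
[0.54313073 0.20080066 0.046     ] 0.27100278349908824
tip [0.0215 0.0009 0.071 ] line [0.0021 0.0005 0.0955]
```

```bash
sed -i 's/def plan(tp,yaw,n,claw,rest=0):/def plan(tp,yaw,n,claw,ks=(1,-1)):/; s/for k in(1,-1))/for k in ks)/' h.py; python3 - <<'E'
from h import *
plan([.509,-.1826,.2],13.2,12,0,ks=(1,))
E
```

```text
from [0.5434 0.2006 0.2018] opening 0.0466 F [-0.5  0.2  0.4] t 7.42
{"claw":0,"linear":[1.15,-2.99,0.02],"angular":[-0.01,-0.01,7.72]},
{"claw":0,"linear":[0.73,-3.12,0.02],"angular":[-0.01,-0.01,7.72]},
{"claw":0,"linear":[0.31,-3.19,0.02],"angular":[-0.01,-0.01,7.72]},
{"claw":0,"linear":[-0.12,-3.20,0.02],"angular":[-0.01,-0.01,7.72]},
{"claw":0,"linear":[-0.55,-3.16,0.02],"angular":[-0.01,-0.01,7.72]},
{"claw":0,"linear":[-0.97,-3.06,0.02],"angular":[-0.01,-0.01,7.72]},
{"claw":0,"linear":[-1.37,-2.90,0.01],"angular":[-0.01,-0.01,7.72]},
{"claw":0,"linear":[-1.75,-2.69,0.01],"angular":[-0.01,-0.01,7.72]},
{"claw":0,"linear":[-2.09,-2.43,0.01],"angular":[-0.01,-0.01,7.72]},
{"claw":0,"linear":[-2.40,-2.12,0.01],"angular":[-0.01,-0.01,7.72]},
{"claw":0,"linear":[-2.67,-1.78,0.01],"angular":[-0.01,-0.01,7.72]},
{"claw":0,"linear":[-2.88,-1.41,0.01],"angular":[-0.01,-0.01,7.72]}
```

Call:
{"api": "drive_tool", "payload": {"plan": [{"claw": 0,"linear": [1.15,-2.99,0.02],"angular": [0,0,7.72]},{"claw": 0,"linear": [0.73,-3.12,0.02],"angular": [0,0,7.72]},{"claw": 0,"linear": [0.31,-3.19,0.02],"angular": [0,0,7.72]},{"claw": 0,"linear": [-0.12,-3.2,0.02],"angular": [0,0,7.72]},{"claw": 0,"linear": [-0.55,-3.16,0.02],"angular": [0,0,7.72]},{"claw": 0,"linear": [-0.97,-3.06,0.02],"angular": [0,0,7.72]},{"claw": 0,"linear": [-1.37,-2.9,0.01],"angular": [0,0,7.72]},{"claw": 0,"linear": [-1.75,-2.69,0.01],"angular": [0,0,7.72]},{"claw": 0,"linear": [-2.09,-2.43,0.01],"angular": [0,0,7.72]},{"claw": 0,"linear": [-2.4,-2.12,0.01],"angular": [0,0,7.72]},{"claw": 0,"linear": [-2.67,-1.78,0.01],"angular": [0,0,7.72]},{"claw": 0,"linear": [-2.88,-1.41,0.01],"angular": [0,0,7.72]}]}}

```text
t: 8.93
tool_pos: [0.5087, -0.1829, 0.2]
orientation: [-1.955, -2.455, 0.001]
force: [0.8, 0.2, 0.4]
opening: 0.0931
```

Call:
{"api": "drive_tool", "payload": {"plan": [{"claw": 0,"linear": [0,0,0],"angular": [0,0,0]},{"claw": 0,"linear": [0,0,0],"angular": [0,0,0]}]}}

```text
t: 9.18
tool_pos: [0.5093, -0.1815, 0.2008]
orientation: [-1.948, -2.461, 0.0]
force: [0.7, 0.2, -0.8]
opening: 0.0931
```

```bash
python3 - <<'E'
from h import *
p=cam('wrist','wrist4.png');print(p['xyz'].tolist(),p['attitude'].tolist())
for l in ['cover_mid','cover_rib']:print(l,[(np.round(d['at'],3),round(d['p'],2)) for d in search_frame(p,l)[:3]])
plan([.509,-.1826,.1],13.2,2,0)
E
```

```text
[0.49330556964272654, -0.11567056278001969, 0.36570952811798885] [-0.24768995121332907, -0.027286829089296187, 0.23065188692699412]
cover_mid [(array([ 0.506, -0.179,  0.056]), 0.61)]
cover_rib [(array([ 0.505, -0.174,  0.059]), 0.93)]
from [ 0.5098 -0.1812  0.2016] opening 0.0933 F [-0.2  0.8  0.3] t 9.32
{"claw":0,"linear":[-0.06,-0.05,5.08],"angular":[-0.01,-0.02,0.05]},
{"claw":0,"linear":[-0.06,-0.05,5.08],"angular":[-0.01,-0.02,0.05]}
```

View pics/wrist4.png

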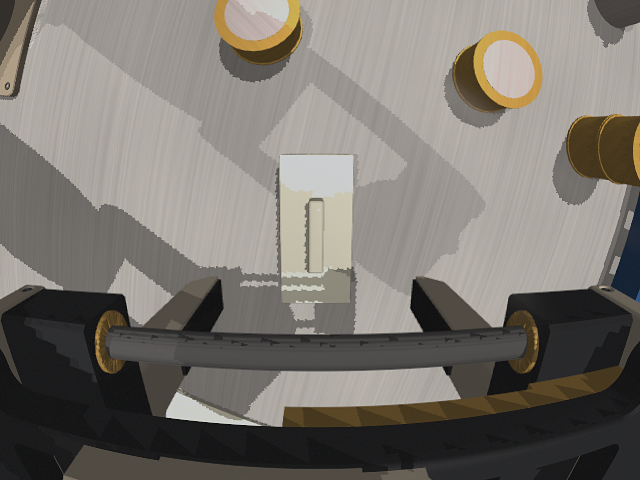

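```bash
python3 - <<'E'
from cams import *
cw=C(dict(K=[[371.64829954,0,316.35308217],[0,371.64829954,242.74816911],[0,0,1]],xyz=[0.49330556964272654, -0.11567056278001969, 0.36570952811798885],attitude=[-0.24768995121332907, -0.027286829089296187, 0.23065188692699412]),True)
W=np.array([cw.atz(u,.057) for u in[(279.5,154),(353,154),(350.5,303),(281,303)]]);print(W.round(4),W.mean(0))
v=W[0]+W[1]-W[2]-W[3];print(np.arctan2(v[1],v[0])-np.pi/2, np.linalg.norm(W[0]-W[3]),np.linalg.norm(W[0]-W[1]))
W=np.array([cw.atz(u,.079) for u in[(309.5,198.5),(323.5,198.5),(323.5,272),(308.5,272)]]);print(W.mean(0));v=W[0]+W[1]-W[2]-W[3];print(np.arctan2(v[1],v[0])-np.pi/2, np.linalg.norm(W[0]-W[3]),np.linalg.norm(W[0]-W[1]))
E
```

```text
[[ 0.4639 -0.1255  0.057 ]
 [ 0.5229 -0.1116  0.057 ]
 [ 0.5538 -0.2397  0.057 ]
 [ 0.4926 -0.2542  0.057 ]] [ 0.50830891 -0.18272748  0.057     ]
0.22814084710750437 0.1318639180948078 0.06066871469965367
[ 0.50825937 -0.18134689  0.079     ]
0.2249660687368913 0.06001434175481184 0.01086720824538407
```

Call:
{"api": "drive_tool", "payload": {"plan": [{"claw": 0,"linear": [-0.1,-0.05,5],"angular": [0,0,0]},{"claw": 0,"linear": [0,0,5],"angular": [0,0,0]},{"claw": 0,"linear": [0,0,2],"angular": [0,0,0]},{"claw": 0,"linear": [0,0,0],"angular": [0,0,0]},{"claw": 0,"linear": [0,0,0],"angular": [0,0,0]}]}}

```text
t: 9.95
tool_pos: [0.5106, -0.1833, 0.0835]
orientation: [1.949, 2.461, 0.001]
force: [0.5, 0.2, 1.1]
opening: 0.0929
```

```bash
python3 - <<'E'
from h import *
plan([.5085,-.1823,.0595],13.1,2,0)
E
```

```text
from [ 0.5106 -0.1833  0.0835] opening 0.0929 F [0.5 0.2 1.1] t 9.95
{"claw":0,"linear":[0.07,-0.09,1.20],"angular":[0.04,0.03,0.07]},
{"claw":0,"linear":[0.07,-0.09,1.20],"angular":[0.04,0.03,0.07]}
```

Call:
{"api": "drive_tool", "payload": {"plan": [{"claw": 0,"linear": [0.07,-0.09,1.2],"angular": [0,0,0]},{"claw": 0,"linear": [0.07,-0.09,1.1],"angular": [0,0,0]},{"claw": 0.6,"linear": [0,0,0],"angular": [0,0,0]},{"claw": 0.6,"linear": [0,0,0],"angular": [0,0,0]},{"claw": 0.6,"linear": [0,0,0],"angular": [0,0,0]},{"claw": 0.6,"linear": [0,0,0],"angular": [0,0,0]}], "newtons": 30}}

```text
t: 10.7
tool_pos: [0.5078, -0.1825, 0.0594]
orientation: [1.951, 2.461, 0.0]
force: [-0.3, -0.3, 0.3]
opening: 0.0578
```

```bash
python3 - <<'E'
from h import *
p=cam('wrist','wrist5.png')
plan([.5085,-.1823,.0595],13.1,1,0)
E
```

```text
from [ 0.5077 -0.1825  0.0593] opening 0.0537 F [ 0.  -1.   0.4] t 10.75
{"claw":0,"linear":[0.00,0.08,-0.02],"angular":[0.02,0.02,0.08]}
```

View pics/wrist5.png

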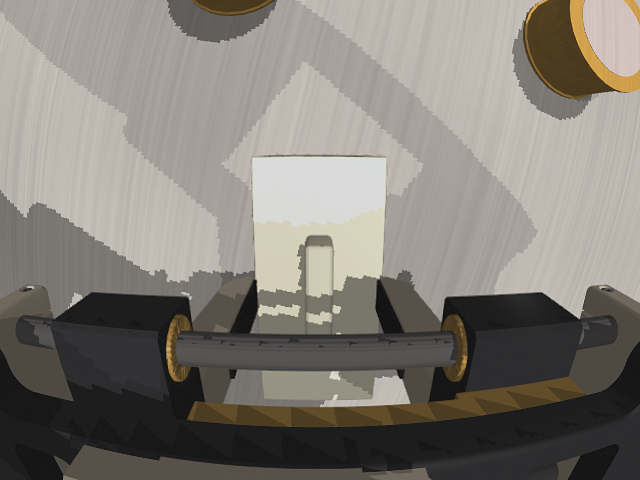

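Call:
{"api": "drive_tool", "payload": {"plan": [{"claw": 1,"linear": [0,0.07,0.1],"angular": [0,0,0]},{"claw": 1,"linear": [0,0,0],"angular": [0,0,0]},{"claw": 1,"linear": [0,0,0],"angular": [0,0,0]},{"claw": 1,"linear": [0,0,0],"angular": [0,0,0]},{"claw": 1,"linear": [0,0,0],"angular": [0,0,0]},{"claw": 1,"linear": [0,0,0],"angular": [0,0,0]},{"claw": 1,"linear": [0,0,0],"angular": [0,0,0]},{"claw": 1,"linear": [0,0,0],"angular": [0,0,0]}], "newtons": 40}}

```text
t: 11.75
tool_pos: [0.5081, -0.1822, 0.058]
orientation: [-1.952, -2.462, 0.0]
force: [0.4, 0.2, -0.7]
opening: 0.0115
```

```bash
python3 - <<'E'
from h import *
plan([.509,-.1826,.2],13.1,3,1)
E
```

```text
from [ 0.5081 -0.1822  0.058 ] opening 0.0115 F [ 0.4  0.2 -0.7] t 11.75
{"claw":1,"linear":[-0.02,0.03,-4.73],"angular":[-0.00,-0.00,0.03]},
{"claw":1,"linear":[-0.02,0.03,-4.73],"angular":[-0.00,-0.00,0.03]},
{"claw":1,"linear":[-0.02,0.03,-4.73],"angular":[-0.00,-0.00,0.03]}
```

Call:
{"api": "drive_tool", "payload": {"plan": [{"claw": 1,"linear": [0,0,-2.0],"angular": [0,0,0]},{"claw": 1,"linear": [0,0,-5.0],"angular": [0,0,0]},{"claw": 1,"linear": [0,0,-5.0],"angular": [0,0,0]},{"claw": 1,"linear": [0,0,-4.0],"angular": [0,0,0]},{"claw": 1,"linear": [0,0,0],"angular": [0,0,0]},{"claw": 1,"linear": [0,0,0],"angular": [0,0,0]}]}}

```text
t: 12.5
tool_pos: [0.5078, -0.1821, 0.2171]
orientation: [-1.951, -2.461, 0.0]
force: [-0.2, 0.8, -1.5]
opening: 0.0118
```

```bash
python3 - <<'E'
from h import *
p=cam('wrist','wrist6.png');s=read_state();print(s['tool_pos'],s['orientation'],p['xyz'].tolist(),p['attitude'].tolist())
a=p['pixels'][140:420,200:440,::-1]; cv2.imwrite('pics/wrist6z.png',cv2.resize(a,None,fx=2.1,fy=2.1,interpolation=cv2.INTER_CUBIC))
plan([.5432,.2010,.22],15.6,10,1)
E
```

```text
[ 0.50735095 -0.18185066  0.21625025] [-1.95022257e+00 -2.45970804e+00  9.56362117e-04] [0.4917683008040689, -0.11600633563840414, 0.3819441212244777] [-0.24873535884619458, -0.027892311801737773, 0.2290732738127439]
from [ 0.5074 -0.1819  0.2163] opening 0.0117 F [ 0.1 -0.7 -1.8] t 12.55
{"claw":1,"linear":[3.65,1.22,-0.03],"angular":[-0.01,-0.01,-0.24]},
{"claw":1,"linear":[3.64,1.24,-0.03],"angular":[-0.01,-0.01,-0.24]},
{"claw":1,"linear":[3.64,1.25,-0.03],"angular":[-0.01,-0.01,-0.24]},
{"claw":1,"linear":[3.63,1.27,-0.04],"angular":[-0.01,-0.01,-0.24]},
{"claw":1,"linear":[3.62,1.28,-0.04],"angular":[-0.01,-0.01,-0.24]},
{"claw":1,"linear":[3.62,1.30,-0.04],"angular":[-0.01,-0.01,-0.24]},
{"claw":1,"linear":[3.61,1.31,-0.04],"angular":[-0.01,-0.01,-0.24]},
{"claw":1,"linear":[3.61,1.33,-0.04],"angular":[-0.01,-0.01,-0.24]},
{"claw":1,"linear":[3.60,1.34,-0.04],"angular":[-0.01,-0.01,-0.24]},
{"claw":1,"linear":[3.60,1.36,-0.04],"angular":[-0.01,-0.01,-0.24]}
```

View pics/wrist6z.png

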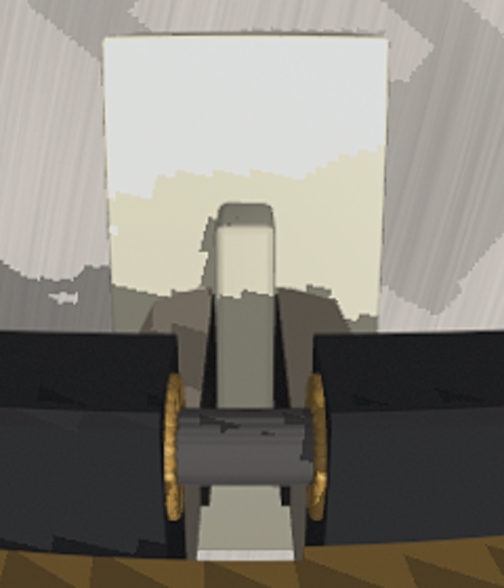

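```bash
python3 - <<'E'
from h import *
cw=C(dict(K=[[371.64829954,0,316.35308217],[0,371.64829954,242.74816911],[0,0,1]],xyz=[0.4917683008040689, -0.11600633563840414, 0.3819441212244777],attitude=[-0.24873535884619458, -0.027892311801737773, 0.2290732738127439]),True)
T=np.array([0.50735095,-0.18185066,0.21625025]);M=R.from_rotvec([-1.95022257,-2.45970804,9.56362117e-04])
z=lambda x,y:np.array((200+x/2.1-.26,140+y/2.1-.26))
for n,u,h in[('far L',(103,38),.2152),('far R',(388,38),.2152),('L',(113,330),.2152),('R',(379,330),.2152),('near',(247,550),.2152),('near2',(247,559),.2152),('rib far L',(217,226),.2372),('rib far R',(274,226),.2372),('ribbaseL',(219,204),.2372)]:
    print(n,(M.inv().apply(cw.atz(z(*u),h)-T)*1000).round(1))
E
```

```text
far L [ 64.5 -30.7   1.2]
far R [64.5 30.3  1.1]
L [ -2.2 -31.    1.1]
R [-2.2 31.   1. ]
near [-66.4   0.3   0.9]
near2 [-69.6   0.3   0.9]
rib far L [ 28.9  -5.7 -20.9]
rib far R [ 28.9   5.3 -20.9]
ribbaseL [ 33.2  -5.3 -20.9]
```

```bash
python3 - <<'E'
from h import *
plan([.5429,.2020,.21],15.6,10,1)
E
```

```text
from [ 0.5074 -0.1819  0.2163] opening 0.0117 F [ 0.1 -0.7 -1.8] t 12.55
{"claw":1,"linear":[3.66,1.22,0.07],"angular":[-0.01,-0.01,-0.24]},
{"claw":1,"linear":[3.65,1.24,0.07],"angular":[-0.01,-0.01,-0.24]},
{"claw":1,"linear":[3.65,1.25,0.07],"angular":[-0.01,-0.01,-0.24]},
{"claw":1,"linear":[3.64,1.27,0.06],"angular":[-0.01,-0.01,-0.24]},
{"claw":1,"linear":[3.64,1.28,0.06],"angular":[-0.01,-0.01,-0.24]},
{"claw":1,"linear":[3.63,1.30,0.06],"angular":[-0.01,-0.01,-0.24]},
{"claw":1,"linear":[3.62,1.31,0.06],"angular":[-0.01,-0.01,-0.24]},
{"claw":1,"linear":[3.62,1.33,0.06],"angular":[-0.01,-0.01,-0.24]},
{"claw":1,"linear":[3.61,1.34,0.06],"angular":[-0.01,-0.01,-0.24]},
{"claw":1,"linear":[3.61,1.36,0.06],"angular":[-0.01,-0.01,-0.24]}
```

Call:
{"api": "drive_tool", "payload": {"plan": [{"claw": 1,"linear": [2,0.6,0],"angular": [0,0,-0.24]},{"claw": 1,"linear": [3.66,1.24,0.07],"angular": [0,0,-0.24]},{"claw": 1,"linear": [3.65,1.25,0.07],"angular": [0,0,-0.24]},{"claw": 1,"linear": [3.65,1.27,0.06],"angular": [0,0,-0.24]},{"claw": 1,"linear": [3.64,1.28,0.06],"angular": [0,0,-0.24]},{"claw": 1,"linear": [3.64,1.3,0.06],"angular": [0,0,-0.24]},{"claw": 1,"linear": [3.63,1.31,0.06],"angular": [0,0,-0.24]},{"claw": 1,"linear": [3.62,1.33,0.06],"angular": [0,0,-0.24]},{"claw": 1,"linear": [3.62,1.34,0.06],"angular": [0,0,-0.24]},{"claw": 1,"linear": [3.4,1.28,0.06],"angular": [0,0,-0.24]},{"claw": 1,"linear": [1.78,0.7,0],"angular": [0,0,0]},{"claw": 1,"linear": [0,0,0],"angular": [0,0,0]}]}}

```text
t: 14.05
tool_pos: [0.5423, 0.2025, 0.2115]
orientation: [-1.897, -2.503, 0.002]
force: [-0.0, -0.1, -1.3]
opening: 0.0121
```

Call:
{"api": "drive_tool", "payload": {"plan": [{"claw": 1,"linear": [0,0,0],"angular": [0,0,0]},{"claw": 1,"linear": [0,0,0],"angular": [0,0,0]}]}}

```text
t: 14.3
tool_pos: [0.5432, 0.2003, 0.2124]
orientation: [1.901, 2.501, -0.0]
force: [0.3, -0.2, -1.8]
opening: 0.0121
```

```bash
python3 - <<'E'
from h import *
p=cam('side','side7.png');q=cam('scene','scene7.png')
plan([.5429,.2020,.145],15.6,2,1)
E
```

```text
from [0.5432 0.2004 0.2126] opening 0.0119 F [-0.2  0.7 -1.8] t 14.4
{"claw":1,"linear":[0.08,0.00,3.38],"angular":[0.00,0.00,-0.05]},
{"claw":1,"linear":[0.08,0.00,3.38],"angular":[0.00,0.00,-0.05]}
```

View pics/side7.png

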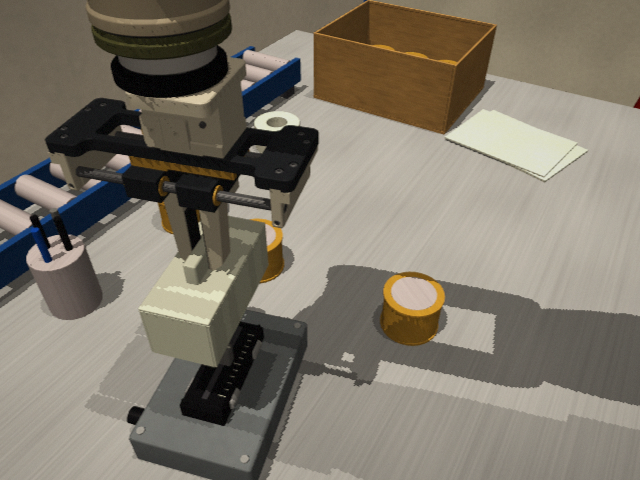

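The cover hangs level above the box (cover near corner ~(215,365)), aligned with it. Lower to just above the plateau.

Call:
{"api": "drive_tool", "payload": {"plan": [{"claw": 1,"linear": [0.1,0,3.3],"angular": [0,0,-0.1]},{"claw": 1,"linear": [0.06,0,2],"angular": [0,0,0]},{"claw": 1,"linear": [0,0,2],"angular": [0,0,0]},{"claw": 1,"linear": [0,0,0.5],"angular": [0,0,0]},{"claw": 1,"linear": [0,0,0],"angular": [0,0,0]},{"claw": 1,"linear": [0,0,0],"angular": [0,0,0]},{"claw": 1,"linear": [0,0,0],"angular": [0,0,0]}]}}

```text
t: 15.28
tool_pos: [0.5433, 0.2031, 0.1355]
orientation: [1.897, 2.503, 0.002]
force: [-0.0, -0.6, -1.9]
opening: 0.0115
```

```bash
python3 - <<'E'
from h import *
p=cam('side','side8.png');q=cam('scene','scene8.png')
a=p['pixels'][250:480,110:330,::-1];b=q['pixels'][90:250,320:450,::-1]
cv2.imwrite('pics/z8.png',np.hstack([cv2.resize(a,(440,460),interpolation=2),cv2.resize(b,(373,460),interpolation=2)])[:,:800])
plan([.5429,.2020,.130],15.6,1,1)
E
```

```text
from [0.543  0.203  0.1351] opening 0.012 F [-0.  -0.6 -1.1] t 15.38
{"claw":1,"linear":[-0.10,-0.04,0.51],"angular":[0.06,0.00,0.08]}
```

View pics/z8.png

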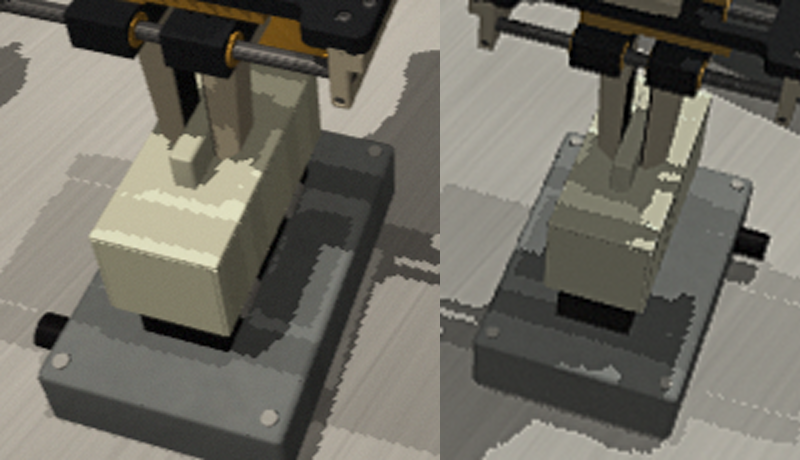

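Call:
{"api": "drive_tool", "payload": {"plan": [{"claw": 1,"linear": [-0.1,-0.02,0.4],"angular": [0,0,0.08]},{"claw": 1,"linear": [0,0,0.3],"angular": [0,0,0]},{"claw": 1,"linear": [0,0,0.3],"angular": [0,0,0]},{"claw": 1,"linear": [0,0,0],"angular": [0,0,0]},{"claw": 1,"linear": [0,0,0],"angular": [0,0,0]}]}}

```text
t: 16.0
tool_pos: [0.5428, 0.2019, 0.1245]
orientation: [-1.899, -2.502, -0.0]
force: [-0.8, -1.0, -1.7]
opening: 0.0116
```

```bash
python3 - <<'E'
from h import *
s=read_state();print(s['tool_pos'],s['force'],s['wrist_torque'].round(2))
plan([.5429,.2020,.122],15.6,1,1)
E
```

```text
[0.54275385 0.20191893 0.12445808] [-0.82937999 -0.97134539 -1.683161  ] [-0.02 -0.01 -0.02]
from [0.5428 0.2019 0.1245] opening 0.0116 F [-0.8 -1.  -1.7] t 16.0
{"claw":1,"linear":[0.00,0.02,0.25],"angular":[0.00,-0.00,0.00]}
```

Call:
{"api": "drive_tool", "payload": {"plan": [{"claw": 1,"linear": [0,0.01,0.25],"angular": [0,0,0]},{"claw": 1,"linear": [0,0,0.25],"angular": [0,0,0]},{"claw": 1,"linear": [0,0,0.15],"angular": [0,0,0]},{"claw": 1,"linear": [0,0,0],"angular": [0,0,0]},{"claw": 1,"linear": [0,0,0],"angular": [0,0,0]}]}}

```text
t: 16.62
tool_pos: [0.5433, 0.202, 0.1184]
orientation: [1.899, 2.502, 0.001]
force: [1.1, 0.9, 2.2]
opening: 0.0116
```

```bash
python3 - <<'E'
from h import *
s=read_state();print(s['tool_pos'],s['force'],s['wrist_torque'].round(2),s['opening'],s['joint_torque'].round(1))
plan([.5429,.2020,.114],15.6,1,1)
E
```

```text
[0.5433369  0.20203973 0.11843706] [1.10188544 0.85266868 2.20796064] [ 0.05 -0.32 -0.02] 0.011575737365605316 [  0.  -52.8 -44.9   0.    0.7  -0. ]
from [0.5433 0.202  0.1184] opening 0.0116 F [1.1 0.9 2.2] t 16.62
{"claw":1,"linear":[0.01,-0.04,0.44],"angular":[0.07,0.00,0.00]}
```

Call:
{"api": "drive_tool", "payload": {"plan": [{"claw": 1,"linear": [0,0,0.2],"angular": [0,0,0]},{"claw": 1,"linear": [0,0,0.2],"angular": [0,0,0]},{"claw": 1,"linear": [0,0,0.2],"angular": [0,0,0]},{"claw": 1,"linear": [0,0,0],"angular": [0,0,0]}]}}

```text
t: 17.12
tool_pos: [0.5434, 0.2021, 0.1128]
orientation: [1.899, 2.502, 0.002]
force: [1.4, 0.6, 3.5]
opening: 0.0117
```

Call:
{"api": "drive_tool", "payload": {"plan": [{"claw": 1,"linear": [0,0,0.25],"angular": [0,0,0]},{"claw": 1,"linear": [0,0,0.25],"angular": [0,0,0]},{"claw": 1,"linear": [0,0,0.2],"angular": [0,0,0]},{"claw": 1,"linear": [0,0,0],"angular": [0,0,0]},{"claw": 1,"linear": [0,0,0],"angular": [0,0,0]}]}}

```text
t: 17.75
tool_pos: [0.5422, 0.2017, 0.1035]
orientation: [-1.899, -2.502, 0.002]
force: [4.6, 1.6, -9.3]
opening: 0.0117
```

```bash
python3 - <<'E'
from h import *
s=read_state();print(s['tool_pos'],s['force'],s['wrist_torque'].round(2),s['opening'],s['joint_torque'].round(1))
E
```

```text
[0.54224641 0.20174476 0.10353711] [ 4.56235063  1.56908061 -9.28994137] [ 0.24 -1.05 -0.04] 0.01167160709930185 [  0.3 -58.  -47.4   0.1   2.2   0. ]
```

Call:
{"api": "drive_tool", "payload": {"plan": [{"claw": 1,"linear": [0,0,0.15],"angular": [0,0,0]},{"claw": 1,"linear": [0,0,0.15],"angular": [0,0,0]},{"claw": 1,"linear": [0,0,0],"angular": [0,0,0]},{"claw": 1,"linear": [0,0,0],"angular": [0,0,0]}]}}

```text
t: 18.25
tool_pos: [0.5428, 0.2019, 0.1029]
orientation: [1.899, 2.502, 0.0]
force: [-0.6, -0.2, 5.6]
opening: 0.0115
```

```bash
python3 - <<'E'
from h import *
s=read_state();print(s['tool_pos'],s['force'],s['wrist_torque'].round(2),s['opening'],s['joint_torque'].round(1))
p=cam('side','side9.png');q=cam('scene','scene9.png')
a=p['pixels'][250:480,110:330,::-1];b=q['pixels'][90:250,320:450,::-1]
cv2.imwrite('pics/z9.png',np.hstack([cv2.resize(a,(440,460),interpolation=2),cv2.resize(b,(373,460),interpolation=2)])[:,:800])
E
```

```text
[0.54284898 0.20189819 0.10287799] [-0.58420905 -0.19322078  5.62663186] [-0.2   0.19  0.04] 0.011511767156960416 [  0.1 -51.8 -44.    0.2  -0.2  -0. ]
```

View pics/z9.png

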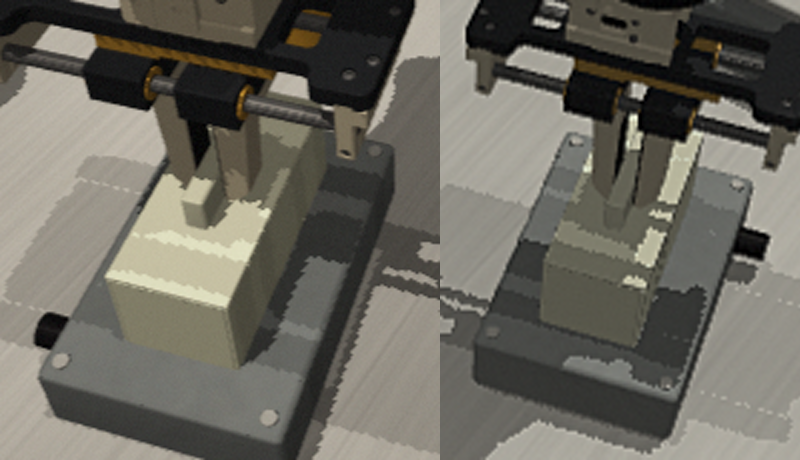

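Call:
{"api": "drive_tool", "payload": {"plan": [{"claw": 1,"linear": [0,0,0.08],"angular": [0,0,0]},{"claw": 1,"linear": [0,0,0],"angular": [0,0,0]},{"claw": 1,"linear": [0,0,0],"angular": [0,0,0]},{"claw": 1,"linear": [0,0,0],"angular": [0,0,0]},{"claw": 1,"linear": [0,0,0],"angular": [0,0,0]}]}}

```text
t: 18.98
tool_pos: [0.5429, 0.2019, 0.1028]
orientation: [1.899, 2.502, 0.0]
force: [-3.9, -0.7, 12.3]
opening: 0.0116
```

```bash
python3 - <<'E'
from h import *
for i in range(4):
    s=read_state();print(s['t'],s['tool_pos'].round(4),s['orientation'].round(3),s['force'].round(1),s['opening']);cam('wrist','w10_%d.png'%i)
E
```

```text
18.975 [0.5429 0.2019 0.1028] [1.899 2.502 0.   ] [-3.9 -0.7 12.3] 0.011617593697439725
19.025 [0.5429 0.2019 0.1028] [1.899 2.502 0.   ] [-3.6 -0.9 10.5] 0.011824556291871666
19.075 [0.5429 0.2019 0.1028] [1.899 2.502 0.   ] [-2.7 -1.1 11.4] 0.011531830069750537
19.125 [0.5429 0.2019 0.1029] [1.899 2.502 0.   ] [-4.2 -1.5 10.7] 0.012056858635527551
```

```bash
python3 -c "
from plant import *
print(close_job())"
```

```text
the job is handed in; nothing more can be done
None
```

The fader is level with the pointer, and the cover is snapped home over it. I handed the job in with the gripper still pressing the cover down; the interface gave no verdict.

- **Fader:** I pinched it and slid it about 30 mm. After letting go, the wrist camera put its grip line within about 0.5 mm of the pointer tip. The fader could not be seen again once the cover was on.
- **Cover:** I gripped it by the rib with 40 N and lowered it onto the plateau without touching anything on the way down. It met the catches at the expected height. I did not record the full 12 to 17 N peak, as I only read the force between steps.
- **Snap home:** Near the bottom the catches pulled the cover down, with about 9 N downward on the tool. The tool settled at 0.1028 m, where I expected about 0.103 m. Both camera views showed the cover sitting flat and centred on the box.
- **Pressing force:** It read 10.5 to 12.3 N over the last readings, with about 4 N of sideways force, and the pose was steady. Hand-in was at about 19 s.
- **Tins and other items:** The arm passed well above them, but I did not measure their positions at the end.

No check failed. Repeat measurements of the box and cover positions agreed to about 2 mm.

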